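Find the sound slat guide with the feeler

TASK

Take the feeler gauge from its wooden block and try it in the four leaning guides of the seat rail to find the one whose sprung liner is still sound: in one guide the blade stops short, in two it slides in slack, and in the sound one it goes all the way in with a steady drag. Leave the feeler there, pushed home with its shoulder down on the guide's mouth, and let go of it. Leave the jar and the hammer where they are.

Things in the scene. Friction and masses are not known exactly. Their poses are not given: they have to be found in the camera images.
- feeler: feeler gauge, 146 mm, 0.12 kg +-30%; starts upright in the holder, handle up. Origin: blade tip; z from tip to handle. z 0-70 mm steel blade, 6 thick (x) by 24 wide (y), tip rounded over the thickness; 70-76 shoulder 26 (x) by 36 (y); 76-146 pale wooden handle 20 (x) by 30 (y). A half turn about z makes no difference
- holder: brown wooden block, fixed, 80 mm high, 53 by 70 mm on a 75 by 95 mm foot, left or right of the rail; origin at the centre of its underside. Upright slot 9 (x) by 28 mm (y) in its top. The feeler hangs in it by its shoulder, tip 10 mm above the bench
- rail: fixed part of a seat frame: plywood base 170 by 330 mm with a leaning pale wooden beam and four like-looking steel guides in a row along y, 74 mm apart. Origin on the bench below the middle of the row of mouths, z up, x away from the robot. Nothing on it is higher than 130 mm
- liner (a joint): how far (m) the sound guide's liner is pushed back: 0 at rest, at most 0.0095, 0.002 to 0.007 with the blade beside it; not which guide. Sound: the moving blade drags 4 to 12 N (to 15 on the ramp, none before it), is pressed 7 N to the near wall and goes fully in, 70 mm, shoulder on mouth. Two worn: drag under 1.5 N. One stuck: stops hard 25 to 42 mm deep
- guide_1: left-most (+y) guide: steel channel, outside 37 (x) by 44 mm (y), its axis leaning 30 degrees from vertical, mouth up and towards the robot. Origin: centre of the mouth, 115 mm above the bench; z along the axis out of the mouth, x across the blade's thickness, y along the row. Opening 13 (x) by 32 mm (y), 80 mm deep
- guide_2: second guide from the left, like guide_1. Hidden inside every guide a liner bulges from the far (+x) wall: a ramp from 18 to 43 mm below the mouth, then a face that leaves 4 mm to the near (-x) wall; springs alone differ, and which guide has which changes from start to start
- guide_3: third guide from the left, like guide_1 in shape, size and frame
- guide_4: right-most (-y) guide, like guide_1 in shape, size and frame
- jar: bystander, to be left alone: grey jar with a metal lid, 68 mm across, 85 mm high; on the other side of the rail from the holder
- hammer: bystander, to be left alone: hammer 240 mm long lying on the bench between the robot and the rail
Mind the look-alikes: they are no part of the job. Of the things that look like the feeler, the larger one is meant.

How it is judged (in metres and radians):
At the end, for the whole second after the job is handed in: the feeler stands at rest and released in the sound guide: blade tip at least 62 mm below the mouth, within 12 mm of the guide's axis, in line with it to 0.15 rad, and the sound liner pushed back more than 1.2 mm by the blade (((z of feeler in the frame of guide_1 below -0.062 m and x of feeler in the frame of guide_1 between -0.012 and 0.012 m and y of feeler in the frame of guide_1 between -0.012 and 0.012 m and angle between the z axis of feeler and the z axis of guide_1, either way round below 0.15 rad) or (z of feeler in the frame of guide_2 below -0.062 m and x of feeler in the frame of guide_2 between -0.012 and 0.012 m and y of feeler in the frame of guide_2 between -0.012 and 0.012 m and angle between the z axis of feeler and the z axis of guide_2, either way round below 0.15 rad) or (z of feeler in the frame of guide_3 below -0.062 m and x of feeler in the frame of guide_3 between -0.012 and 0.012 m and y of feeler in the frame of guide_3 between -0.012 and 0.012 m and angle between the z axis of feeler and the z axis of guide_3, either way round below 0.15 rad) or (z of feeler in the frame of guide_4 below -0.062 m and x of feeler in the frame of guide_4 between -0.012 and 0.012 m and y of feeler in the frame of guide_4 between -0.012 and 0.012 m and angle between the z axis of feeler and the z axis of guide_4, either way round below 0.15 rad)) and value of joint liner above 0.0012 m and linear speed of feeler below 0.02 m/s); the robot touches nothing.
It fails at once if the jar is moved more than 30 mm (distance of jar from where it was at the start of the episode above 0.03 m).
It fails at once if the hammer is moved more than 30 mm (distance of hammer from where it was at the start of the episode above 0.03 m).
It also fails if it takes over 61 s, if anything falls off the work surface, if the arm or the gripper's body presses on something with over 40 N, if the wrist force passes 120 N, or if a joint passes its speed limit or range.

ROBOT

A 6-joint arm with a two-finger parallel gripper is mounted at the origin on the work surface. World frame = base frame: x ahead of the robot, y to its left, z up, the work surface at z = 0. Lengths are in mm, angles in rad, forces in N, time in s.
With the tool pointing down it reaches from about 325 to 925 mm from the base axis. Payload 3.1 kg.
Tool frame: the origin (TCP) lies at the very end of the fingers, on their centre line; the grasp point (between the pads) lies bot.grasp_offset behind it (bot.grasp_offset is the distance from the TCP to the grasp point, in mm); z points along the fingers, y is the direction in which the jaws open and shut (so a half turn about z gives the same grasp; the last joint's range is limited). The gripper opens to 85 mm and grips with 20 to 120 N. Pads are 22 mm wide; open, the fingers measure 114 mm over their backs; the gripper's body (76 mm by 85 mm) begins 54 mm behind the grasp point. The pads swing forward as they close: fully open they stand 13 mm farther back than shut.
Start: joints at [1.104, 0.217, 1.613, -0, 1.311, -0.112], TCP at [217.109, 586.091, 231.3] pointing down, gripper open.
Joint ranges: [-2.75, 2.75], [-0.78, 2.1], [0.31, 2.55], [-1.13, 4.27], [0.13, 2.63], [-2.58, 2.58]. Speed limits (rad/s): [2.79, 2.79, 3.14, 3.14, 3.14, 3.14].

INTERFACE

Orientations are given as a rotation vector (axis times angle).
In Python, from workcell import monitor, optics, order, bot gives the robot as it stands. The module is installed in compiled form; this text tells all that it offers.
- The arm moves only by the shell command python3 -m crank 'ROWS' [FORCE]. ROWS is JSON, a list of rows, each a list of 7 numbers: the shift along the tool's x, y, z in mm, then the turn, a rotation vector about the tool's x, y, z in rad, then the gripper's target within -1 to 1 (shut at 1, half-way at 0, fully open at -1). A call has 1 to 12 rows; each row shifts and turns the commanded pose from where the row before left it, along the tool's axes as they then stand; what a row does not reach is not made up. A row lasts 1/12 s, in which the tool goes at most 41.7 mm and 7.16 degrees, less where a joint would pass 70% of its speed; a pose out of reach is approached as far as the arm can. A call with a gripper value outside its range is refused whole. The fingers move at their own pace and stop on an object; FORCE is the grip in N (left out, the last holds). Time passes only in rows, so rows that do not move let the fingers close. It gives the time, the measured TCP pose, the force and the opening at its end, in the units of the state.
- monitor.get_obs(): the state, without advancing time (a new reading comes with each control period).
- optics.read_camera(name): name is "scene" or "top"; returns a dict with "pixels" (480x640x3 uint8, red, green, blue), "K" (3x3 intrinsics, pixels), "R" (3x3) and "t" (3): a world point X has camera coordinates R X + t. Camera axes: x right, y down, z forward; pixel columns grow to the right and rows downward; lengths in mm; the calibration is good to about 2 mm. A picture is of the moment at which its call begins. There is no depth.
- order.hand_in(): hands the job in, once; it reports no verdict.
The state is a dict: "time_s": time; "joint_positions": joint angles; "joint_velocities": joint speeds; "tau": joint torques, N m; "tcp_pos": TCP position; "ee_rot": TCP orientation; "wrist_force": force on the tool from outside, world axes, zero at the start; "ft_torque": the same for the moment, N m; "grip_width": opening from 0.0 (shut) to 1.0 (fully open).
Only numpy, scipy, OpenCV 4.12 (cv2) and the standard library are available. Lean on these libraries where they do the work, as an engineer would, in place of code of your own. Each camera call takes 0.05 s, during which the arm holds its last target.

## Working session

There is one attempt and no reset: what is moved stays moved. The work goes in short steps, Python scripts to look and compute and a shell command to move; the robot and the scene stay as the last step left them, time stands still between calls to the robot, and variables do not carry over. Pictures are saved under pics/ and viewed, and the job is handed in when it is done.

```bash
mkdir -p pics; ls; python3 - <<'E'
from workcell import monitor, optics, order, bot
import cv2
o=monitor.get_obs(); print(o); print(bot.grasp_offset, [a for a in dir(bot) if a[0]!='_'])
for n in ("scene","top"):
    c=optics.read_camera(n); cv2.imwrite(f"pics/{n}0.png",c["pixels"][:,:,::-1]); print(n,c["K"],c["R"],c["t"])
E
```

```text
pics
{'time_s': 0.0, 'joint_positions': array([ 1.10378585e+00,  2.17788877e-01,  1.61493592e+00, -4.57686124e-06,
        1.31126825e+00, -1.12218611e-01]), 'joint_velocities': array([0.00021019, 0.00028177, 0.00130889, 0.00072952, 0.00118512,
       0.00012984]), 'tau': array([ 1.82536896e-03, -3.96834469e+01, -3.03859806e+01,  9.36005654e-05,
        9.63346451e-03,  9.08495466e-07]), 'tcp_pos': array([216.74633728, 585.34949213, 229.94578492]), 'ee_rot': array([-0.55426494, -3.09161796,  0.0036147 ]), 'wrist_force': array([-0.4614188 , -0.18190227, -0.05311954]), 'ft_torque': array([ 0.01374469, -0.00019469,  0.04024093]), 'grip_width': 1.000709341548875}
18.700000000000003 ['PlanningError', 'grasp_offset']
scene [[445.78318235   0.         317.75783765]
 [  0.         445.78318235 240.4895053 ]
 [  0.           0.           1.        ]] [[ 0.21868281  0.97565998  0.01629177]
 [ 0.7139806  -0.14860529 -0.68421354]
 [-0.66513873  0.16125775 -0.72909972]] [-107.52720749 -328.44521067 1173.92737189]
top [[540.0852961    0.         325.23166851]
 [  0.         540.0852961  232.18775908]
 [  0.           0.           1.        ]] [[-2.51935339e-02 -9.99682592e-01  4.00499977e-05]
 [-9.96923007e-01  2.51210134e-02 -7.42526246e-02]
 [ 7.42280501e-02 -1.91061278e-03 -9.97239463e-01]] [  -6.80775413  535.2232677  1137.98459453]
```

View pics/scene0.png

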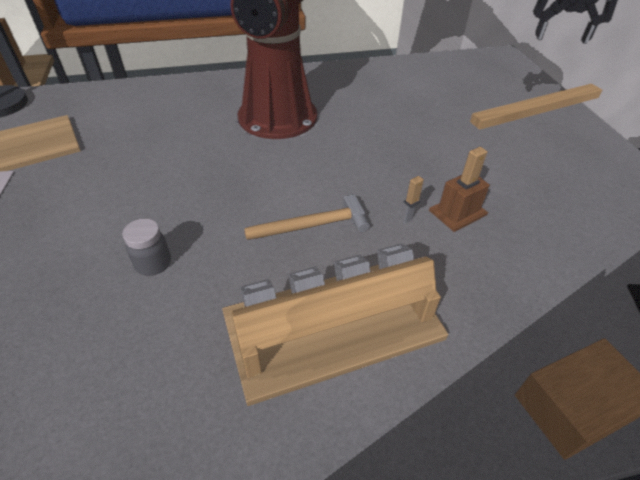

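View pics/top0.png

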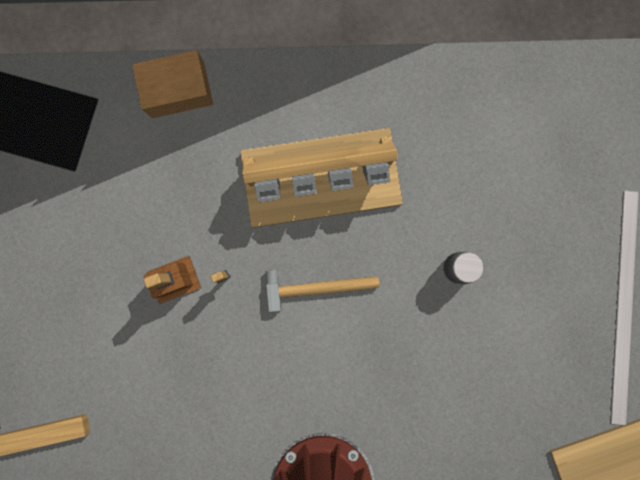

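The top view shows the rail with its guide mouths at about (267,191), (304,185), (341,180) and (378,174). The holder and feeler are at about (172,280), with a small look-alike at (220,277). The hammer is at (320,288) and the jar at (464,267). I'll zoom in on these.

```bash
cat > h.py <<'E'
import numpy as np, cv2
from workcell import monitor, optics, order, bot
from scipy.spatial.transform import Rotation as Rn
def cam(n): 
    c=optics.read_camera(n); return c
def ray(c,u,v):
    d=c["R"].T@np.linalg.solve(c["K"],[u,v,1.]); o=-c["R"].T@c["t"]; return o,d/np.linalg.norm(d)
def onz(c,u,v,z):
    o,d=ray(c,u,v); return o+d*(z-o[2])/d[2]
def proj(c,X):
    p=c["K"]@(c["R"]@np.asarray(X,float)+c["t"]); return p[:2]/p[2]
def tri(c1,p1,c2,p2):
    o1,d1=ray(c1,*p1);o2,d2=ray(c2,*p2)
    s=np.linalg.lstsq(np.c_[d1,-d2],o2-o1,rcond=None)[0]
    a,b=o1+d1*s[0],o2+d2*s[1]; return (a+b)/2,np.linalg.norm(a-b)
def crop(c,u0,v0,u1,v1,k,name):
    im=c["pixels"][v0:v1,u0:u1,::-1]; cv2.imwrite("pics/"+name,cv2.resize(im,None,fx=k,fy=k,interpolation=cv2.INTER_CUBIC))
E
python3 - <<'E'
from h import *
t=cam("top"); s=cam("scene")
crop(t,235,120,415,230,4,"t_rail.png"); crop(t,135,245,245,315,7,"t_hold.png")
crop(s,220,230,450,400,3,"s_rail.png"); crop(s,390,140,500,235,7,"s_hold.png")
E
```

```text
(no output)
```

View pics/t_rail.png

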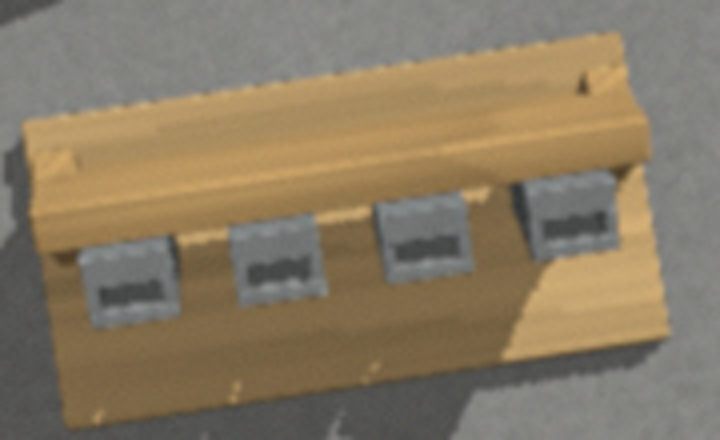

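View pics/t_hold.png

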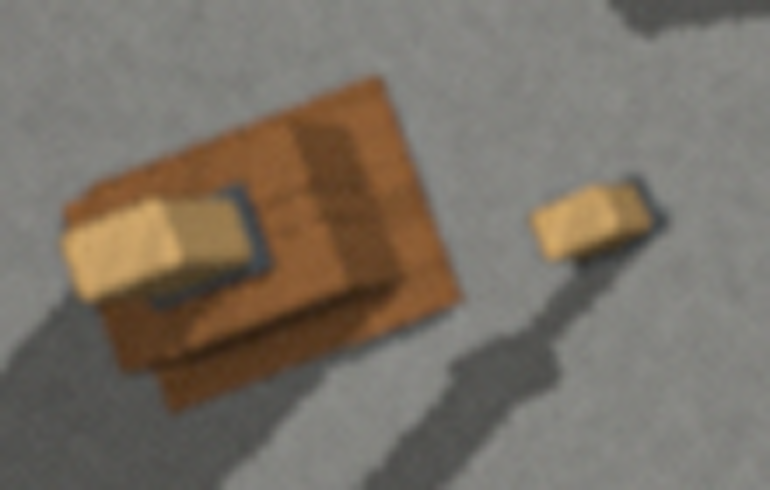

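View pics/s_rail.png

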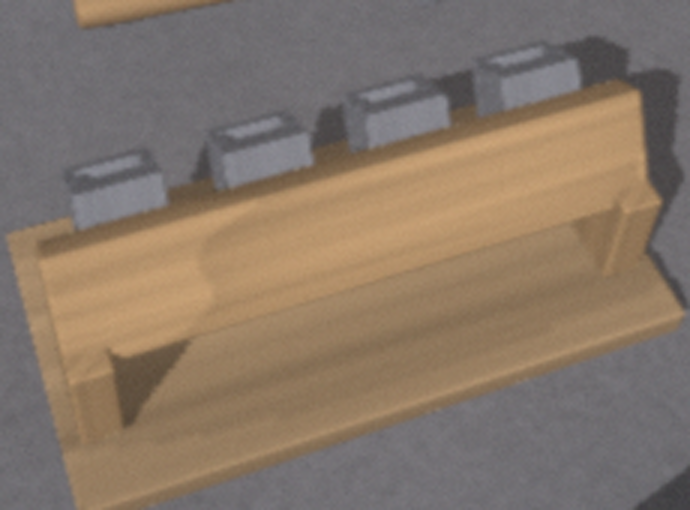

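View pics/s_hold.png

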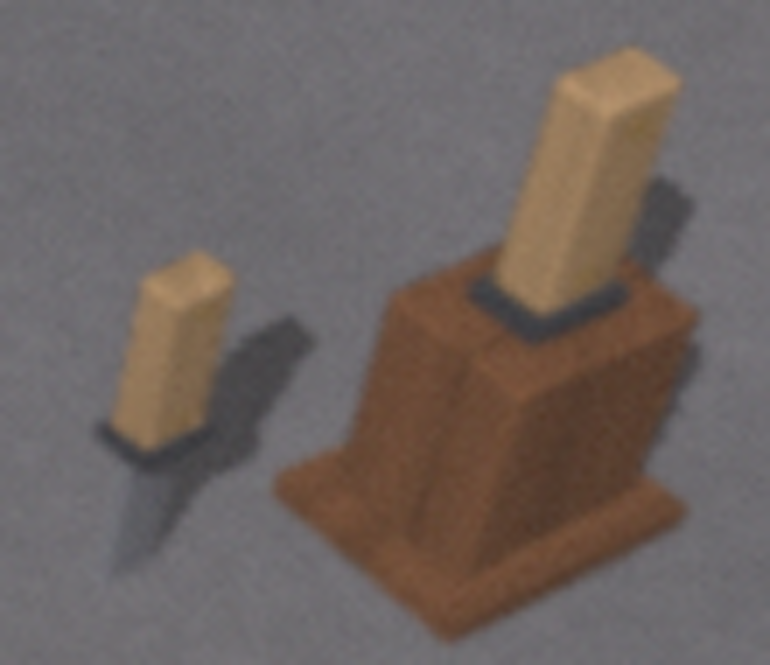

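```bash
python3 - <<'E'
from h import *
t=cam("top"); s=cam("scene")
for n,c in(("t",t),("s",s)):
    hsv=cv2.cvtColor(c["pixels"],cv2.COLOR_RGB2HSV)
    print(n,"cam pos",-c["R"].T@c["t"])
crop(t,252,174,332,206,10,"t_g12.png"); crop(t,324,158,404,194,10,"t_g34.png")
crop(s,238,262,338,322,8,"s_g43.png"); crop(s,326,238,426,292,8,"s_g21.png")
E
```

```text
t cam pos [ 448.93450073  -18.07669626 1174.58515072]
s cam pos [1038.84242416 -133.20358733  632.93526789]
```

View pics/t_g12.png

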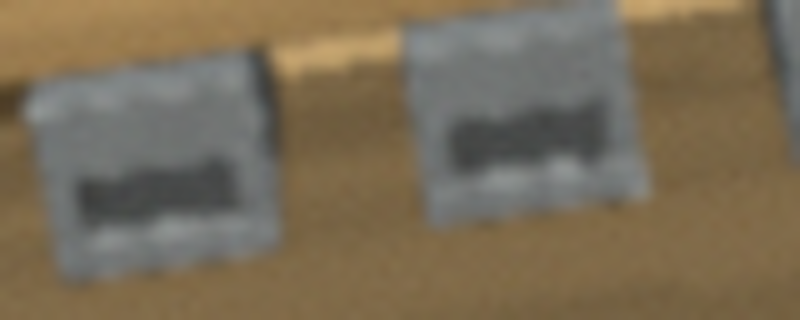

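View pics/t_g34.png

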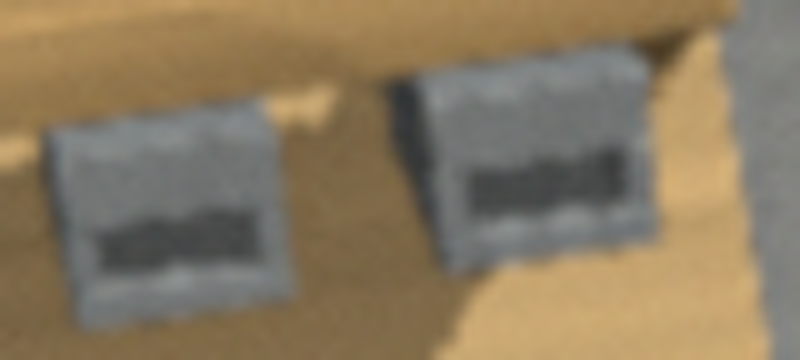

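View pics/s_g43.png

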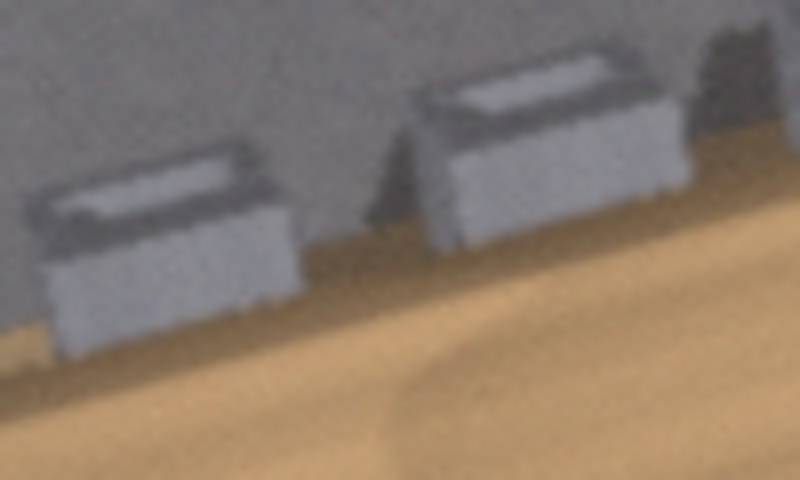

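View pics/s_g21.png

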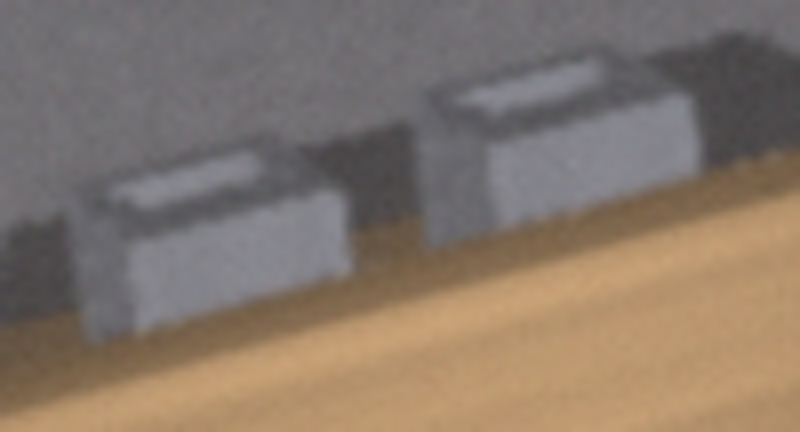

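```bash
cat > m.py <<'E'
from h import *
def P(u0,v0,k,p): return (u0+(p[0]+.5)/k-.5, v0+(p[1]+.5)/k-.5)
t=cam("top"); s=cam("scene")
def fit(L,W):
    L=np.array(L);W=np.array(W); lc,wc=L.mean(0),W.mean(0)
    a=L-lc;b=W-wc
    yaw=np.arctan2((a[:,0]*b[:,1]-a[:,1]*b[:,0]).sum(),(a*b).sum())
    c,s_=np.cos(yaw),np.sin(yaw);R=np.array([[c,-s_],[s_,c]])
    o=wc-R@lc; return o,np.degrees(yaw),np.round((L@R.T+o-W),1).tolist()
ys=[111,37,-37,-111]; x0=18.5*np.cos(np.pi/6)
top=[(252,174,10,(63,281),(281,246)),(252,174,10,(432,226),(652,195)),(324,158,10,(85,328),(293,297)),(324,158,10,(450,270),(658,240))]
L=[];W=[]
for y,(a,b,k,p,q) in zip(ys,top):
    for dy,r in((22,p),(-22,q)): L.append((-x0,y+dy));W.append(onz(t,*P(a,b,k,r),105.75)[:2])
print("top",fit(L,W))
sc=[(326,238,8,(697,92),(488,142)),(326,238,8,(345,187),(130,240)),(238,262,8,(680,97),(452,152)),(238,262,8,(290,205),(48,262))]
L2=[];W2=[]
for y,(a,b,k,p,q) in zip(ys,sc):
    for dy,r in((22,p),(-22,q)): L2.append((x0,y+dy));W2.append(onz(s,*P(a,b,k,r),124.25)[:2])
print("scene",fit(L2,W2)); print("both",fit(L+L2,W+W2))
# feeler handle top z=156
ft=[onz(t,*P(135,245,7,p),156)[:2] for p in((63,237),(160,198),(187,283),(86,304))]
fs=[onz(s,*P(390,140,7,p),156)[:2] for p in((555,83),(632,48),(682,84),(605,122))]
print(np.round(ft,1).tolist(),np.mean(ft,0));print(np.round(fs,1).tolist(),np.mean(fs,0))
Lf=[(10,15),(10,-15),(-10,-15),(-10,15)]
print(fit([(-10+20,15),(10,-15),(-10,-15),(-10,15)],ft))
o=monitor.get_obs(); print(Rn.from_rotvec(o["ee_rot"]).as_matrix().round(3))
E
python3 m.py
```

```text
top (array([625.67794794, -17.69588952]), np.float64(7.334220551686488), [[-0.1, -0.4], [-0.4, -0.5], [0.2, -0.1], [0.7, 0.3], [-0.2, 1.2], [0.3, -0.7], [-0.6, 1.0], [0.1, -0.9]])
scene (array([622.58083571, -15.18667242]), np.float64(7.189665540089248), [[-0.6, -0.1], [1.0, -0.0], [-0.5, 0.3], [0.8, -0.5], [-0.9, 0.3], [0.7, -0.2], [-1.3, 0.3], [0.6, -0.0]])
both (array([624.13194658, -16.46132962]), np.float64(7.436642370032345), [[-1.9, 0.8], [-2.1, 0.7], [-1.5, 1.1], [-0.9, 1.5], [-1.7, 2.4], [-1.2, 0.5], [-1.9, 2.2], [-1.2, 0.4], [0.4, -1.4], [2.2, -1.3], [0.8, -1.0], [2.3, -1.7], [0.7, -0.9], [2.5, -1.4], [0.6, -0.8], [2.7, -1.2]])
[[446.2, 323.4], [456.0, 297.4], [433.1, 290.2], [428.2, 317.3]] [440.89078658 307.06748047]
[[442.6, 290.7], [432.2, 317.8], [449.6, 323.3], [460.9, 295.9]] [446.31885192 306.9289439 ]
(array([440.89078658, 307.06748047]), np.float64(16.355011691840357), [[0.0, 0.8], [-1.3, -1.9], [2.4, -0.3], [-1.1, 1.4]])
[[-0.938  0.347 -0.   ]
 [ 0.347  0.938 -0.   ]
 [ 0.    -0.    -1.   ]]
```

Rail origin is at about (624,-16.5) with a yaw of 7.3°. The feeler is at about (443.5,307) with a yaw of 21.5°. I'll move above it and turn the jaws across its thickness.

```bash
python3 -m crank '[[-34.4,-20.3,0,0,0,0,-1],[-34.4,-20.3,0,0,0,0,-1],[-34.4,-20.3,0,0,0,0,-1],[-34.4,-20.3,0,0,0,0,-1],[-34.4,-20.3,0,0,0,0,-1],[-34.4,-20.3,0,0,0,0,-1],[-34.4,-20.3,0,0,0,0,-1],[-34.4,-20.3,0,0,0,0,-1],[-34.4,-20.3,0,0,0,0,-1]]' 40
python3 -m crank '[[0,0,0,0,0,0.12,-1],[0,0,0,0,0,0.12,-1],[0,0,0,0,0,0.12,-1],[0,0,0,0,0,0.12,-1],[0,0,0,0,0,0.12,-1],[0,0,0,0,0,0.12,-1],[0,0,0,0,0,0.12,-1],[0,0,0,0,0,0,-1],[0,0,0,0,0,0,-1]]'
cat > st.py <<'E'
from h import *
import sys
o=monitor.get_obs();R=Rn.from_rotvec(o["ee_rot"]).as_matrix();print(o["time_s"],o["tcp_pos"].round(1),o["wrist_force"].round(2),o["grip_width"].round(3));print(R.round(3), "y yaw",np.degrees(np.arctan2(R[1,1],R[0,1])),o["joint_positions"].round(2))
E
python3 st.py
```

```text
time_s: 1.15
tcp_pos: [444.9, 305.6, 231.6]
ee_rot: [0.554, 3.092, 0.001]
wrist_force: [0.4, 1.2, 0.3]
grip_width: 0.998
time_s: 1.9
tcp_pos: [443.9, 307.2, 231.4]
ee_rot: [1.763, 2.6, 0.0]
wrist_force: [0.3, -0.4, 0.6]
grip_width: 1.002Traceback (most recent call last):
  File "st.py", line 3, in <module>
    o=monitor.get_obs();R=Rn.from_rotvec(o["ee_rot"]).as_matrix();print(o["time_s"],o["tcp_pos"].round(1),o["wrist_force"].round(2),o["grip_width"].round(3));print(R.round(3), "y yaw",np.degrees(np.arctan2(R[1,1],R[0,1])),o["joint_positions"].round(2))
                                                                                                                                    ^^^^^^^^^^^^^^^^^^^^^
AttributeError: 'float' object has no attribute 'round'
```

```bash
sed -i 's/o\["grip_width"\].round(3)/o["grip_width"]/' st.py; python3 st.py; python3 - <<'E'
from h import *
t=cam("top"); s=cam("scene")
crop(t,110,230,260,330,5,"t1.png"); crop(s,380,60,530,240,4,"s1.png")
E
```

```text
1.9 [443.9 307.2 231.4] [ 0.34 -0.39  0.59] 1.0024985410010823
[[-0.37   0.929  0.   ]
 [ 0.929  0.37   0.   ]
 [-0.     0.    -1.   ]] y yaw 21.720311168661915 [ 0.48  0.04  1.81 -0.    1.29  0.1 ]
```

View pics/t1.png

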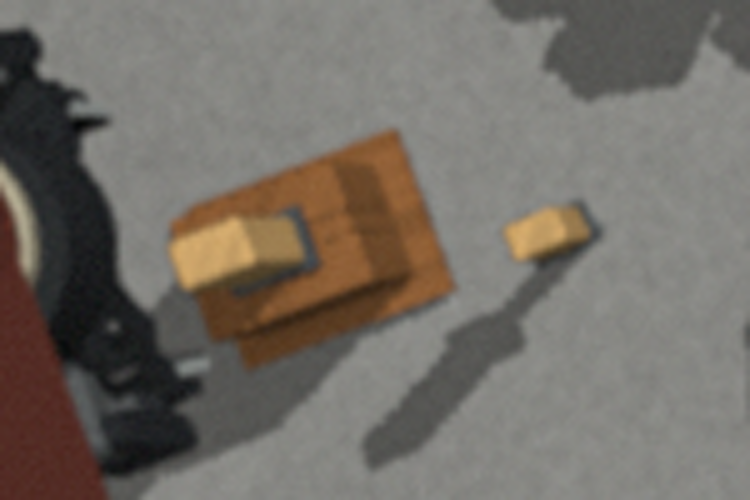

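View pics/s1.png

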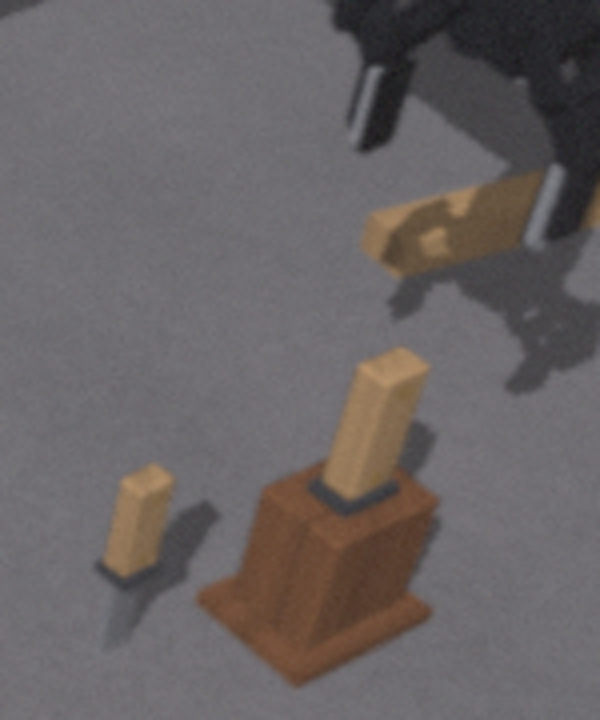

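```bash
python3 - <<'E'
from h import *
from m import P
t=cam("top"); s=cam("scene"); X=monitor.get_obs()["tcp_pos"]+[0,0,13]
print(proj(t,X),proj(s,X))
print("pads tips t",[P(110,230,5,p) for p in((97,122),(200,364))],"s",[P(380,60,4,p) for p in((360,145),(540,245))])
a=tri(t,P(110,230,5,(97,122)),s,P(380,60,4,(540,245)));b=tri(t,P(110,230,5,(200,364)),s,P(380,60,4,(360,145)))
a2=tri(t,P(110,230,5,(97,122)),s,P(380,60,4,(360,145)));b2=tri(t,P(110,230,5,(200,364)),s,P(380,60,4,(540,245)))
print(a,b,a2,b2)
# handle top corners in both views
tc=[(63,237),(160,198)];sc=[(682,84),(605,122)]
for p,q in zip(tc,sc): print(tri(t,P(135,245,7,p),s,P(390,140,7,q)))
E
```

```text
top (array([625.67794794, -17.69588952]), np.float64(7.334220551686488), [[-0.1, -0.4], [-0.4, -0.5], [0.2, -0.1], [0.7, 0.3], [-0.2, 1.2], [0.3, -0.7], [-0.6, 1.0], [0.1, -0.9]])
scene (array([622.58083571, -15.18667242]), np.float64(7.189665540089248), [[-0.6, -0.1], [1.0, -0.0], [-0.5, 0.3], [0.8, -0.5], [-0.9, 0.3], [0.7, -0.2], [-1.3, 0.3], [0.6, -0.0]])
both (array([624.13194658, -16.46132962]), np.float64(7.436642370032345), [[-1.9, 0.8], [-2.1, 0.7], [-1.5, 1.1], [-0.9, 1.5], [-1.7, 2.4], [-1.2, 0.5], [-1.9, 2.2], [-1.2, 0.4], [0.4, -1.4], [2.2, -1.3], [0.8, -1.0], [2.3, -1.7], [0.7, -0.9], [2.5, -1.4], [0.6, -0.8], [2.7, -1.2]])
[[446.2, 323.4], [456.0, 297.4], [433.1, 290.2], [428.2, 317.3]] [440.89078658 307.06748047]
[[442.6, 290.7], [432.2, 317.8], [449.6, 323.3], [460.9, 295.9]] [446.31885192 306.9289439 ]
(array([440.89078658, 307.06748047]), np.float64(16.355011691840357), [[0.0, 0.8], [-1.3, -1.9], [2.4, -0.3], [-1.1, 1.4]])
[[-0.369  0.93   0.   ]
 [ 0.93   0.369  0.   ]
 [-0.     0.    -1.   ]]
[135.73833518 280.09914927] [492.08818728 107.1869044 ]
pads tips t [(129.0, 254.0), (149.6, 302.4)] s [(469.625, 95.875), (514.625, 120.875)]
(array([489.97174539, 320.76835456, 244.25303205]), np.float64(3.9211412157231447)) (array([405.69977262, 283.32820801, 246.70447971]), np.float64(1.2139547800984094)) (array([475.35557595, 271.68634447, 292.35296941]), np.float64(60.356973574660536)) (array([422.35611004, 331.87555609, 200.91708035]), np.float64(75.99270408788358))
(array([446.52333816, 324.88696925, 153.55150462]), np.float64(1.3324237778431482))
(array([456.2076337 , 298.90812601, 152.16208342]), np.float64(0.717924161820866))
```

```bash
python3 -m crank '[[0,0,32.4,0,0,0,-1],[0,0,32.4,0,0,0,-1],[0,0,32.4,0,0,0,-1],[0,0,32.2,0,0,0,-1],[0,0,0,0,0,0,-1],[0,0,0,0,0,0,-0.2],[0,0,0,0,0,0,0]]' 40
python3 -m crank '[[0,0,0,0,0,0,0.3],[0,0,0,0,0,0,0.4],[0,0,0,0,0,0,1],[0,0,0,0,0,0,1],[0,0,0,0,0,0,1],[0,0,0,0,0,0,1]]' 80;python3 st.py
```

```text
time_s: 2.78
tcp_pos: [445.1, 307.8, 103.5]
ee_rot: [1.766, 2.597, 0.003]
wrist_force: [0.2, 0.5, 0.7]
grip_width: 0.75
time_s: 3.28
tcp_pos: [444.1, 307.4, 103.8]
ee_rot: [1.767, 2.597, 0.001]
wrist_force: [-2.8, -2.0, 5.5]
grip_width: 0.226
3.2833 [444.1 307.4 103.8] [-2.76 -2.02  5.52] 0.22644461211291741
[[-0.367  0.93   0.   ]
 [ 0.93   0.367  0.   ]
 [ 0.     0.    -1.   ]] y yaw 21.535449415243974 [0.48 0.19 1.91 0.   1.05 0.1 ]
```

```bash
python3 -m crank '[[0,0,-15,0,0,0,1],[0,0,-25,0,0,0,1],[0,0,-30,0,0,0,1],[0,0,-30,0,0,0,1],[0,0,-30,0,0,0,1],[0,0,-20,0,0,0,1],[0,0,0,0,0,0,1],[0,0,0,0,0,0,1]]';python3 st.py
python3 - <<'E'
from h import *
t=cam("top"); s=cam("scene")
crop(t,70,230,270,330,4,"t2.png"); crop(s,380,40,530,220,4,"s2.png")
E
```

```text
time_s: 3.95
tcp_pos: [444.8, 307.7, 253.7]
ee_rot: [1.766, 2.596, 0.006]
wrist_force: [0.0, -0.2, -1.0]
grip_width: 0.224
3.95 [444.8 307.7 253.7] [ 0.04 -0.16 -0.96] 0.22380948570694364
[[-0.367  0.93   0.004]
 [ 0.93   0.367  0.002]
 [ 0.     0.004 -1.   ]] y yaw 21.54892733987512 [ 0.48  0.02  1.79 -0.    1.33  0.1 ]
```

View pics/s2.png

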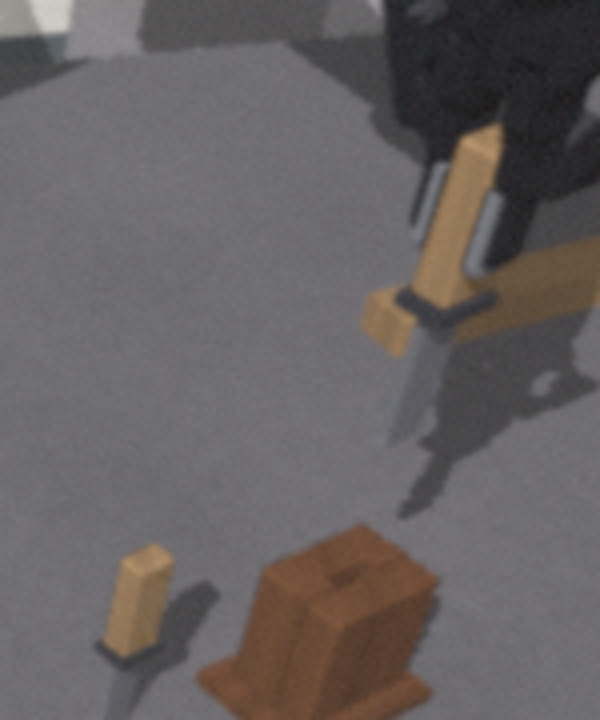

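View pics/t2.png

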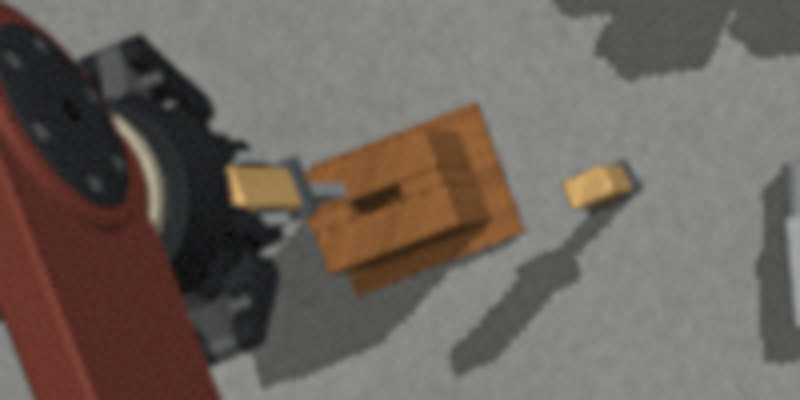

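```bash
sed -i '/^o=monitor/d;/^print/d' m.py; python3 - <<'E'
from h import *
from m import P
t=cam("top"); s=cam("scene"); o=monitor.get_obs();R=Rn.from_rotvec(o["ee_rot"]).as_matrix();p=o["tcp_pos"]
def U(u0,v0,k,q): return tuple(((np.array(q)+.5)*k-.5-0) )
for n,d in(("tip",93.8),("sh_low",23.8),("sh_up",17.8)):
    for y in(-12,0,12):
        X=p+R@[y,0,d]; a=proj(t,X);b=proj(s,X)
        print(n,y,((a-[70,230]+.5)*4-.5).round(0),((b-[380,40]+.5)*4-.5).round(0))
E
python3 - <<'E'
from h import *
t=cam("top"); s=cam("scene")
crop(t,130,255,170,295,16,"t3.png"); crop(s,470,90,510,160,10,"s3.png")
E
```

```text
tip -12 [356. 192.] [371. 452.]
tip 0 [332. 202.] [389. 443.]
tip 12 [308. 212.] [407. 435.]
sh_low -12 [306. 193.] [415. 316.]
sh_low 0 [281. 204.] [434. 308.]
sh_low 12 [255. 215.] [453. 300.]
sh_up -12 [302. 193.] [419. 303.]
sh_up 0 [276. 204.] [439. 295.]
sh_up 12 [250. 215.] [457. 287.]
```

View pics/s3.png

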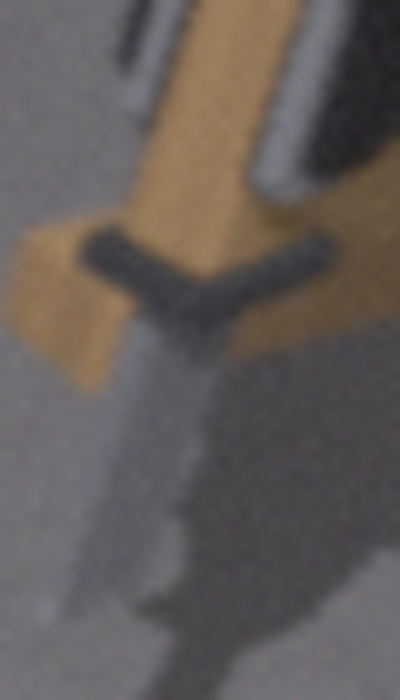

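View pics/t3.png

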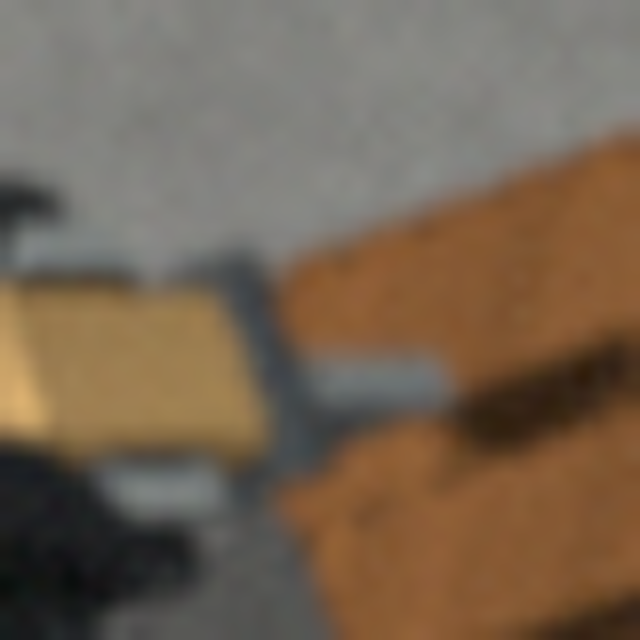

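```bash
python3 - <<'E'
from h import *
t=cam("top"); s=cam("scene"); o=monitor.get_obs();R=Rn.from_rotvec(o["ee_rot"]).as_matrix();p=o["tcp_pos"]
for d in(23.8,17.8):
  for x in(-18,18):
    for y in(-13,13):
        X=p+R@[x,y,d]; a=proj(t,X);b=proj(s,X)
        print(d,x,y,"t3",((a-[130,255]+.5)*16-.5).round(0),"s3",((b-[470,90]+.5)*10-.5).round(0))
E
```

```text
23.8 -18 -13 t3 [352. 455.] s3 [ 64. 261.]
23.8 -18 13 t3 [265. 235.] s3 [181. 331.]
23.8 18 -13 t3 [ 45. 584.] s3 [206. 201.]
23.8 18 13 t3 [-42. 364.] s3 [324. 269.]
17.8 -18 -13 t3 [335. 456.] s3 [ 73. 230.]
17.8 -18 13 t3 [247. 235.] s3 [192. 300.]
17.8 18 -13 t3 [ 26. 586.] s3 [216. 170.]
17.8 18 13 t3 [-62. 364.] s3 [335. 238.]
```

```bash
cat > g.py <<'E'
from h import *
psi=np.radians(7.33); OR=np.array([624.1,-16.5,0]); 
Rz=Rn.from_euler('z',psi).as_matrix()
a=np.pi/6
G=Rz@np.array([[np.cos(a),0,-np.sin(a)],[0,1,0],[np.sin(a),0,np.cos(a)]])  # cols guide x,y,z
RT=np.c_[G[:,1],G[:,0],-G[:,2]]
ys={1:111,2:37,3:-37,4:-111}
tip=np.array([2.5,0,93.8])
def mouth(k): return OR+Rz@[0,ys[k],115]
def rep(k,gx=0,gy=0,gz=None):
    o=monitor.get_obs();R=Rn.from_rotvec(o["ee_rot"]).as_matrix();p=o["tcp_pos"]
    T=p+R@tip; l=G.T@(T-mouth(k)); f=G.T@o["wrist_force"]
    print("t",o["time_s"],"tip in guide",k,l.round(1),"F guide",f.round(2),"tau",(G.T@o["ft_torque"]).round(2),"turn",Rn.from_matrix(R.T@RT).as_rotvec().round(4),"grip",round(o["grip_width"],3))
    if gz is not None:
        Tt=mouth(k)+G@[gx,gy,gz]; tc=Tt-RT@tip
        print(" tcp target",tc.round(1),"shift in tool now",(R.T@(tc-p)).round(1),"in target tool",(RT.T@(tc-p)).round(1))
E
python3 -c "
from g import *
rep(1,0,0,30)"
```

```text
t 4.45 tip in guide 1 [-98.6 235.3 105.9] F guide [-0.9   0.96 -0.52] tau [-0.02  0.02  0.05] turn [-0.5221 -0.0647  0.2425] grip 0.222
 tcp target [548.9  83.2 222.2] shift in tool now [-246.8   15.6   29. ] in target tool [-235.5   51.1   63. ]
```

```bash
python3 -m crank '[[0,0,0,-0.1044,-0.0129,0.0485,1],[0,0,0,-0.1044,-0.0129,0.0485,1],[0,0,0,-0.1044,-0.0129,0.0485,1],[0,0,0,-0.1044,-0.0129,0.0485,1],[0,0,0,-0.1044,-0.0129,0.0485,1],[0,0,0,0,0,0,1]]'
python3 -m crank '[[-33.6,7.3,9,0,0,0,1],[-33.6,7.3,9,0,0,0,1],[-33.6,7.3,9,0,0,0,1],[-33.6,7.3,9,0,0,0,1],[-33.6,7.3,9,0,0,0,1],[-33.6,7.3,9,0,0,0,1],[-33.6,7.3,9,0,0,0,1],[0,0,0,0,0,0,1],[0,0,0,0,0,0,1],[0,0,0,0,0,0,1]]'
python3 -c "
from g import *
rep(1,0,0,30)
t=cam('top'); s=cam('scene')
crop(t,230,130,310,215,8,'t4.png'); crop(s,330,140,450,300,5,'s4.png')"
```

```text
time_s: 4.95
tcp_pos: [439.1, 305.6, 247.3]
ee_rot: [1.812, 2.063, 0.545]
wrist_force: [-0.7, -0.3, -3.8]
grip_width: 0.227
time_s: 5.78
tcp_pos: [549.6, 83.2, 223.1]
ee_rot: [1.813, 2.06, 0.553]
wrist_force: [-0.4, 0.8, -0.8]
grip_width: 0.226
t 5.7833 tip in guide 1 [ 1.1  0.  30.4] F guide [-0.67  0.82 -0.48] tau [-0.02  0.33 -0.02] turn [-0.0002 -0.0009 -0.0006] grip 0.226
 tcp target [548.9  83.2 222.2] shift in tool now [ 0.1 -1.1  0.4] in target tool [ 0.1 -1.1  0.4]
```

View pics/s4.png

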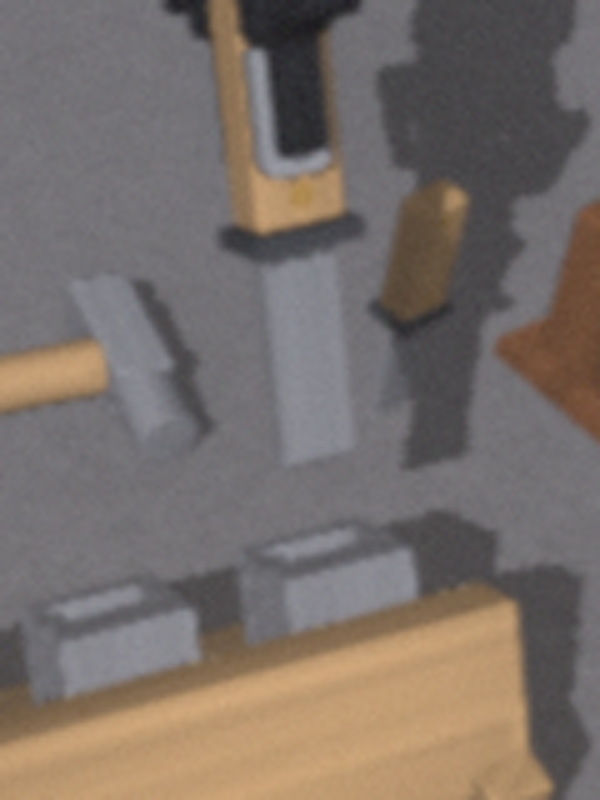

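View pics/t4.png

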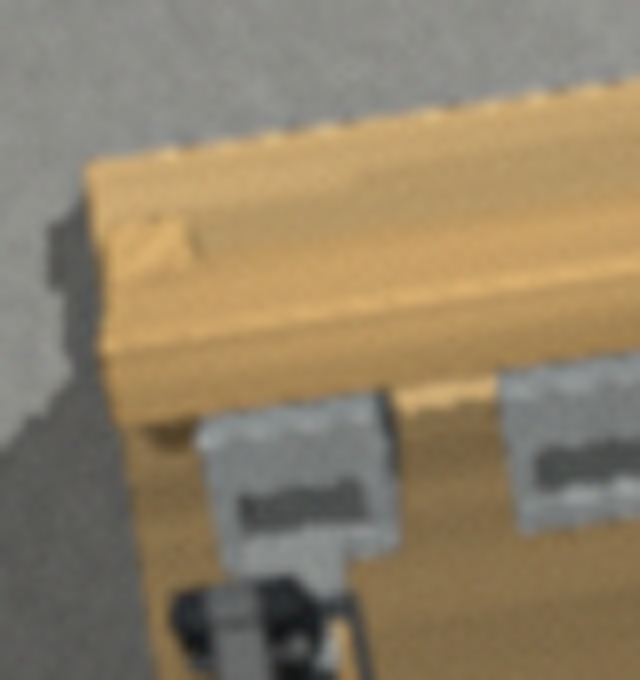

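```bash
python3 - <<'E'
from g import *
s=cam("scene");o=monitor.get_obs();R=Rn.from_rotvec(o["ee_rot"]).as_matrix();p=o["tcp_pos"]
q=lambda X:((proj(s,X)-[330,140]+.5)*5-.5).round(0)
for x in(-12,12): print("tip",x,q(p+R@(tip+[x,2,-1])),"top",q(p+R@(tip+[x,3,-70])))
for x in(-18,18): print("sh",x,q(p+R@(tip+[x,13,-70])),q(p+R@(tip+[x,13,-76])))
m=mouth(1)
for a,b in((-18.5,22),(18.5,22),(18.5,-22),(-18.5,-22),(-6.5,16),(6.5,16),(6.5,-16),(-6.5,-16)): print(a,b,q(m+G@[a,b,0]))
crop(s,360,190,420,265,10,"s5.png")
E
```

```text
tip -12 [284. 465.] top [260. 247.]
tip 12 [354. 447.] top [332. 230.]
sh -18 [256. 257.] [254. 237.]
sh 18 [366. 231.] [364. 211.]
-18.5 22 [355. 518.]
18.5 22 [412. 550.]
18.5 -22 [283. 585.]
-18.5 -22 [232. 551.]
-6.5 16 [356. 533.]
6.5 16 [376. 544.]
6.5 -16 [283. 569.]
-6.5 -16 [265. 557.]
```

View pics/s5.png

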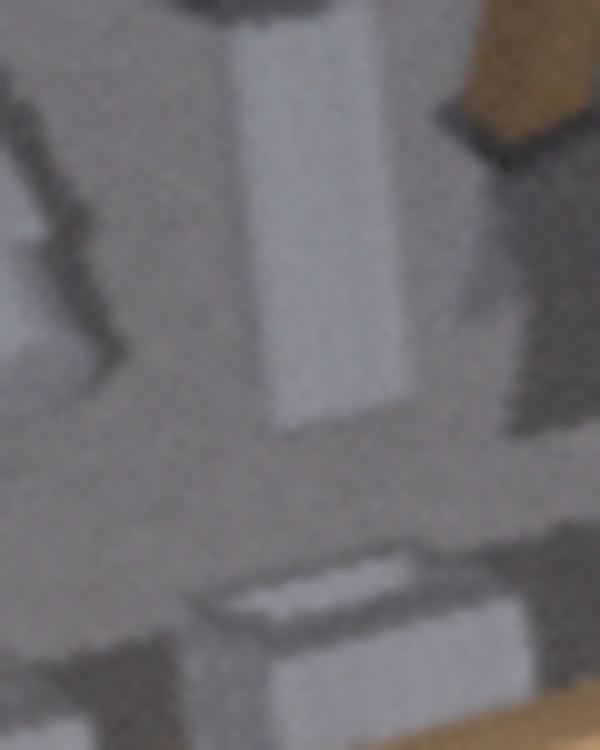

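```bash
python3 -m crank '[[0.5,-1.8,5,0,0,0,1],[0,0,8,0,0,0,1],[0,0,8,0,0,0,1],[0,0,7,0,0,0,1],[0,0,5,0,0,0,1],[0,0,5,0,0,0,1],[0,0,5,0,0,0,1],[0,0,0,0,0,0,1],[0,0,0,0,0,0,1]]'
python3 -c "
from g import *
rep(1,0,0,-14)"
```

```text
time_s: 6.68
tcp_pos: [568.8, 86.7, 184.2]
ee_rot: [1.812, 2.06, 0.553]
wrist_force: [-0.4, -0.2, -1.0]
grip_width: 0.224
t 6.6833 tip in guide 1 [ -1.5   0.9 -13. ] F guide [-0.9  -0.11 -0.62] tau [-0.02  0.32  0.04] turn [ 0.0001 -0.0006 -0.0005] grip 0.224
 tcp target [570.7  86.  184.1] shift in tool now [-0.9  1.5  1. ] in target tool [-0.9  1.5  1. ]
```

```bash
python3 -m crank '[[0,-1,0,0,0,0,1],[0,-0.5,0,0,0,0,1],[0,0,0,0,0,0,1]]' >/dev/null; python3 -c "
from g import *
rep(1)"
python3 -m crank '[[0,-1,0,0,0,0,1],[0,0,0,0,0,0,1]]' >/dev/null; python3 -c "
from g import *
rep(1)"
python3 -m crank '[[0,-1,0,0,0,0,1],[0,0,0,0,0,0,1]]' >/dev/null; python3 -c "
from g import *
rep(1)"
```

```text
t 6.9333 tip in guide 1 [ -2.4   0.9 -12.3] F guide [-0.46 -0.56 -0.91] tau [0.   0.34 0.02] turn [ 0.0015 -0.0004 -0.0003] grip 0.222
t 7.1 tip in guide 1 [ -3.6   0.9 -12.4] F guide [-1.29  0.25 -2.46] tau [-0.02  0.41  0.01] turn [ 0.0012 -0.0005 -0.0003] grip 0.223
t 7.2667 tip in guide 1 [ -4.8   1.  -12.6] F guide [-1.6  -0.24 -1.38] tau [-0.02  0.36 -0.  ] turn [ 0.0009 -0.0005 -0.0003] grip 0.222
```

```bash
python3 -m crank '[[0,-1,0,0,0,0,1],[0,0,0,0,0,0,1]]' >/dev/null; python3 -c "
from g import *
rep(1)"
python3 -m crank '[[0,-1,0,0,0,0,1],[0,0,0,0,0,0,1]]' >/dev/null; python3 -c "
from g import *
rep(1)"
```

```text
t 7.4333 tip in guide 1 [ -5.8   1.  -12.6] F guide [-1.25  0.44 -1.49] tau [0.04 0.36 0.03] turn [ 0.0009 -0.0005 -0.0003] grip 0.221
t 7.6 tip in guide 1 [ -5.9   0.9 -12.5] F guide [-0.11  0.73 -1.68] tau [0.09 0.11 0.01] turn [ 0.0024 -0.0004 -0.0004] grip 0.226
```

```bash
cat > r1.sh <<'E'
python3 -c "
from g import *
rep($1)"
E
python3 -m crank '[[0,1.9,0,0,0,0,1],[0,0,0,0,0,0,1],[0,0,2,0,0,0,1],[0,0,2,0,0,0,1],[0,0,2,0,0,0,1]]' >/dev/null; sh r1.sh 1
python3 -m crank '[[0,0,2.5,0,0,0,1],[0,0,2.5,0,0,0,1]]' >/dev/null; sh r1.sh 1
python3 -m crank '[[0,0,2,0,0,0,1],[0,0,2,0,0,0,1]]' >/dev/null; sh r1.sh 1
python3 -m crank '[[0,0,2,0,0,0,1],[0,0,2,0,0,0,1]]' >/dev/null; sh r1.sh 1
```

```text
t 8.0167 tip in guide 1 [ -5.    1.  -18.9] F guide [-2.23  0.68 -1.45] tau [-0.03  0.32 -0.02] turn [ 0.0005 -0.0006 -0.0003] grip 0.225
t 8.1833 tip in guide 1 [ -5.    0.9 -24. ] F guide [-1.1  -0.73 -0.77] tau [ 0.01  0.35 -0.05] turn [ 0.0006 -0.0005 -0.0003] grip 0.223
t 8.35 tip in guide 1 [ -4.9   1.  -28. ] F guide [-0.4  -0.64 -0.91] tau [-0.04  0.4  -0.02] turn [ 0.0006 -0.0005 -0.0003] grip 0.224
t 8.5167 tip in guide 1 [ -4.7   1.  -31.9] F guide [-0.66 -0.3  -1.48] tau [0.   0.38 0.01] turn [ 0.0009 -0.0005 -0.0003] grip 0.223
```

```bash
python3 -m crank '[[0,0,2,0,0,0,1],[0,0,2,0,0,0,1]]' >/dev/null; sh r1.sh 1
python3 -m crank '[[0,0,2,0,0,0,1],[0,0,2,0,0,0,1]]' >/dev/null; sh r1.sh 1
python3 -m crank '[[0,0,2,0,0,0,1],[0,0,2,0,0,0,1]]' >/dev/null; sh r1.sh 1
python3 -m crank '[[0,0,2,0,0,0,1],[0,0,2,0,0,0,1]]' >/dev/null; sh r1.sh 1
```

```text
t 8.6833 tip in guide 1 [ -4.8   1.  -35.8] F guide [-0.55 -0.6  -0.37] tau [-0.03  0.47  0.  ] turn [ 0.0008 -0.0005 -0.0003] grip 0.226
t 8.85 tip in guide 1 [ -4.8   1.  -39.8] F guide [-0.36 -0.07 -1.07] tau [ 0.03  0.4  -0.  ] turn [ 0.0008 -0.0005 -0.0003] grip 0.224
t 9.0167 tip in guide 1 [ -4.7   0.9 -43.8] F guide [-0.67 -0.81 -0.76] tau [ 0.03  0.43 -0.02] turn [ 0.0009 -0.0005 -0.0003] grip 0.221
t 9.1833 tip in guide 1 [ -4.7   1.  -47.8] F guide [-0.41  0.6  -0.11] tau [0.01 0.39 0.02] turn [ 0.001  -0.0006 -0.0004] grip 0.227
```

```bash
python3 -m crank '[[0,0,3,0,0,0,1],[0,0,3,0,0,0,1],[0,0,3,0,0,0,1]]' >/dev/null; sh r1.sh 1
python3 -m crank '[[0,0,-5,0,0,0,1],[0,0,-5,0,0,0,1],[0,0,-5,0,0,0,1]]' >/dev/null; sh r1.sh 1
python3 -c "
from g import *
s=cam('scene')
crop(s,330,170,450,300,5,'s6.png')"
```

```text
t 9.4333 tip in guide 1 [ -4.6   1.  -56.9] F guide [-0.71 -1.08 -0.84] tau [-0.01  0.41  0.03] turn [ 0.0011 -0.0005 -0.0003] grip 0.225
t 9.6833 tip in guide 1 [ -4.8   1.  -41.2] F guide [-0.7   0.47 -1.1 ] tau [-0.02  0.45  0.03] turn [ 0.0007 -0.0006 -0.0002] grip 0.222
```

View pics/s6.png

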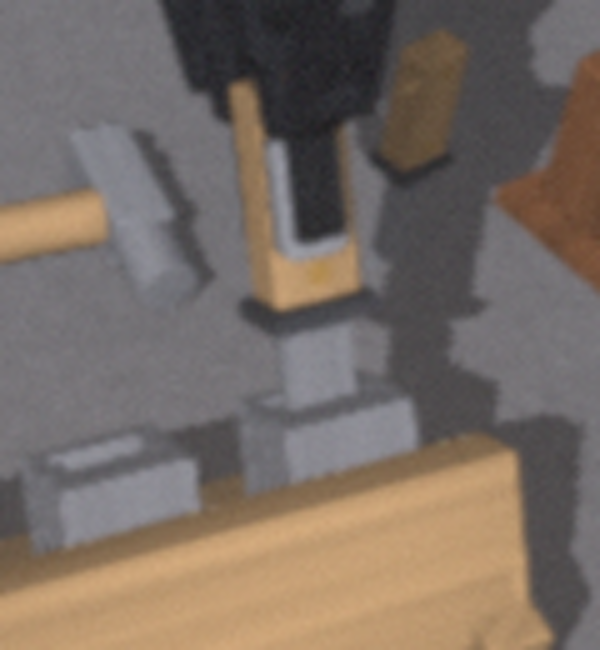

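Guide_1 takes the blade with no drag, down to about 57 mm, so it's slack. Next is guide_2.

```bash
python3 -m crank '[[0,0,-20,0,0,0,1],[0,0,-20,0,0,0,1],[0,0,-20,0,0,0,1],[-25,0,0,0,0,0,1],[-25,0,0,0,0,0,1],[-24,0,0,0,0,0,1],[0,0,0,0,0,0,1],[0,0,0,0,0,0,1]]' >/dev/null; python3 -c "
from g import *
rep(2,-3.8,1,-14)"
```

```text
t 10.4 tip in guide 2 [-4.  -0.5 19.1] F guide [-0.53  0.34 -1.88] tau [ 0.02  0.31 -0.02] turn [ 0.0025  0.0011 -0.0025] grip 0.222
 tcp target [576.7  13.2 182.2] shift in tool now [ 1.5  0.3 33.1] in target tool [ 1.4  0.4 33.1]
```

```bash
python3 -m crank '[[1.2,0,4,0,0,0,1],[0,0,5,0,0,0,1],[0,0,5,0,0,0,1],[0,0,5,0,0,0,1],[0,0,5,0,0,0,1],[0,0,5,0,0,0,1],[0,0,5,0,0,0,1]]' >/dev/null; sh r1.sh 2
python3 -m crank '[[0,-1,3,0,0,0,1],[0,0,3,0,0,0,1],[0,0,2,0,0,0,1]]' >/dev/null; sh r1.sh 2
for i in 1 2 3; do :; done
python3 -m crank '[[0,0,2,0,0,0,1],[0,0,2,0,0,0,1]]' >/dev/null; sh r1.sh 2
python3 -m crank '[[0,0,2,0,0,0,1],[0,0,2,0,0,0,1]]' >/dev/null; sh r1.sh 2
```

```text
t 10.9833 tip in guide 2 [ -5.    2.6 -16.5] F guide [-0.95 -0.02 -0.74] tau [0.   0.36 0.05] turn [ 0.0004 -0.0009  0.0001] grip 0.222
t 11.2333 tip in guide 2 [ -5.8   2.2 -24.1] F guide [-1.41  0.05 -1.11] tau [-0.02  0.37 -0.03] turn [ 0.0007 -0.0006 -0.0004] grip 0.225
t 11.4 tip in guide 2 [ -5.6   2.1 -27.8] F guide [-1.35  0.12 -2.23] tau [-0.    0.28 -0.01] turn [ 0.0011 -0.0004 -0.0003] grip 0.226
t 11.5667 tip in guide 2 [ -5.6   2.1 -31.7] F guide [-0.17 -0.37 -1.86] tau [-0.02  0.34 -0.05] turn [ 0.0013 -0.0004 -0.0003] grip 0.222
```

```bash
python3 -m crank '[[-0.8,0.8,2,0,0,0,1],[0,0,2,0,0,0,1]]' >/dev/null; sh r1.sh 2
python3 -m crank '[[0,0,2,0,0,0,1],[0,0,2,0,0,0,1]]' >/dev/null; sh r1.sh 2
python3 -m crank '[[0,0,2,0,0,0,1],[0,0,2,0,0,0,1]]' >/dev/null; sh r1.sh 2
python3 -m crank '[[0,0,2,0,0,0,1],[0,0,2,0,0,0,1]]' >/dev/null; sh r1.sh 2
```

```text
t 11.7333 tip in guide 2 [ -4.6   1.2 -35.8] F guide [-1.13  0.15 -0.67] tau [-0.04  0.4  -0.01] turn [ 0.0013 -0.0003 -0.0002] grip 0.223
t 11.9 tip in guide 2 [ -5.    1.3 -39.9] F guide [-1.23  0.36 -0.04] tau [0.01 0.42 0.04] turn [ 0.0008 -0.0006 -0.0003] grip 0.218
t 12.0667 tip in guide 2 [ -5.    1.4 -43.9] F guide [-0.37 -0.14 -1.12] tau [-0.02  0.42 -0.04] turn [ 0.0009 -0.0006 -0.0003] grip 0.227
t 12.2333 tip in guide 2 [ -5.    1.4 -47.9] F guide [-0.93 -0.22 -2.16] tau [-0.05  0.43  0.01] turn [ 0.0009 -0.0006 -0.0003] grip 0.224
```

Guide_2 is slack too. Next is guide_3.

```bash
python3 -m crank '[[0,0,-17,0,0,0,1],[0,0,-25,0,0,0,1],[0,0,-26,0,0,0,1],[-25,0,0,0,0,0,1],[-25,0,0,0,0,0,1],[-24,0,0,0,0,0,1],[0,0,0,0,0,0,1],[0,0,0,0,0,0,1]]' >/dev/null; python3 -c "
from g import *
rep(3,-4.5,1,-14)"
```

```text
t 12.9 tip in guide 3 [-4.7 -0.1 20.4] F guide [-0.87  0.46 -0.59] tau [ 0.03  0.35 -0.01] turn [ 0.0015  0.0007 -0.0025] grip 0.224
 tcp target [585.6 -60.3 181.9] shift in tool now [ 1.   0.3 34.4] in target tool [ 1.   0.3 34.4]
```

```bash
python3 -m crank '[[0,0.3,4,0,0,0,1],[0,0,5,0,0,0,1],[0,0,5,0,0,0,1],[0,0,5,0,0,0,1],[0,0,5,0,0,0,1],[0,0,5,0,0,0,1],[0,0,5,0,0,0,1]]' >/dev/null; sh r1.sh 3
python3 -m crank '[[0,0,3,0,0,0,1],[0,0,2,0,0,0,1]]' >/dev/null; sh r1.sh 3
python3 -m crank '[[0,0,2,0,0,0,1],[0,0,2,0,0,0,1]]' >/dev/null; sh r1.sh 3
python3 -m crank '[[0,0,2,0,0,0,1],[0,0,2,0,0,0,1]]' >/dev/null; sh r1.sh 3
```

```text
t 13.4833 tip in guide 3 [ -4.8   1.8 -14.4] F guide [-1.17  0.22 -0.61] tau [ 0.03  0.38 -0.03] turn [ 0.0007 -0.001   0.0001] grip 0.219
t 13.65 tip in guide 3 [ -5.1   1.6 -19.4] F guide [-0.85  0.19 -1.14] tau [ 0.01  0.32 -0.04] turn [ 0.0002 -0.001  -0.0004] grip 0.22
t 13.8167 tip in guide 3 [ -4.4   1.2 -22.8] F guide [-0.11 -0.14 -0.86] tau [-0.01  0.43 -0.01] turn [ 0.0013 -0.0003 -0.0003] grip 0.226
t 13.9833 tip in guide 3 [ -4.3   1.2 -26.7] F guide [-1.33 -0.28 -2.36] tau [-0.1   0.37  0.01] turn [ 0.0015 -0.0002 -0.0003] grip 0.227
```

```bash
for q in 1; do python3 -m crank '[[0,-0.3,2,0,0,0,1],[0,0,2,0,0,0,1]]' >/dev/null; sh r1.sh 3; done
python3 -m crank '[[0,0,2,0,0,0,1]]' >/dev/null; sh r1.sh 3
python3 -m crank '[[0,0,2,0,0,0,1]]' >/dev/null; sh r1.sh 3
python3 -m crank '[[0,0,2,0,0,0,1]]' >/dev/null; sh r1.sh 3
```

```text
t 14.15 tip in guide 3 [ -4.8   1.3 -30.8] F guide [-0.45  0.23 -1.78] tau [ 0.03  0.36 -0.03] turn [ 0.0012 -0.0004 -0.0003] grip 0.224
t 14.2333 tip in guide 3 [ -4.9   1.3 -32.9] F guide [-0.73 -0.83 -1.58] tau [-0.    0.36 -0.02] turn [ 0.001  -0.0005 -0.0004] grip 0.224
t 14.3167 tip in guide 3 [ -4.9   1.3 -34.9] F guide [-0.67  0.15 -0.8 ] tau [ 0.03  0.4  -0.01] turn [ 0.0011 -0.0005 -0.0003] grip 0.227
t 14.4 tip in guide 3 [ -5.4   1.5 -36.9] F guide [-2.97 -0.53  2.08] tau [-0.04  0.81 -0.  ] turn [ 0.0001 -0.0009  0.0001] grip 0.227
```

```bash
python3 -m crank '[[0,0,1.5,0,0,0,1]]' >/dev/null; sh r1.sh 3
python3 -m crank '[[0,0,1.5,0,0,0,1]]' >/dev/null; sh r1.sh 3
python3 -m crank '[[0,0,1.5,0,0,0,1]]' >/dev/null; sh r1.sh 3
python3 -m crank '[[0,0,1.5,0,0,0,1]]' >/dev/null; sh r1.sh 3
```

```text
t 14.4833 tip in guide 3 [ -5.8   1.6 -38.5] F guide [-2.6  -0.53  5.83] tau [-0.03  0.92 -0.02] turn [-0.0006 -0.0012  0.    ] grip 0.223
t 14.5667 tip in guide 3 [ -5.7   1.6 -39.6] F guide [-5.09 -1.17 10.99] tau [0.07 1.42 0.  ] turn [-0.0009 -0.0013  0.0006] grip 0.223
t 14.65 tip in guide 3 [ -5.6   1.6 -40.8] F guide [-3.93 -0.47 10.26] tau [ 0.01  1.47 -0.01] turn [-0.001  -0.0014  0.0008] grip 0.223
t 14.7333 tip in guide 3 [ -5.6   1.6 -42.2] F guide [-5.14  0.15 10.11] tau [0.04 1.41 0.  ] turn [-0.0009 -0.0014  0.0008] grip 0.221
```

```bash
python3 -m crank '[[0,0,1.5,0,0,0,1]]' >/dev/null; sh r1.sh 3
python3 -m crank '[[0,0,1.5,0,0,0,1]]' >/dev/null; sh r1.sh 3
python3 -m crank '[[0,0,1.5,0,0,0,1]]' >/dev/null; sh r1.sh 3
python3 -m crank '[[0,0,1.5,0,0,0,1],[0,0,1.5,0,0,0,1]]' >/dev/null; sh r1.sh 3
```

```text
t 14.8167 tip in guide 3 [ -5.7   1.6 -43.7] F guide [-4.31  0.39  8.16] tau [ 0.    1.26 -0.  ] turn [-0.0009 -0.0013  0.0008] grip 0.223
t 14.9 tip in guide 3 [ -5.7   1.6 -45.4] F guide [-3.6  -0.62  6.47] tau [0.05 1.19 0.06] turn [-0.0007 -0.0013  0.0004] grip 0.224
t 14.9833 tip in guide 3 [ -5.7   1.6 -47. ] F guide [-2.61  0.62  5.84] tau [0.02 1.14 0.02] turn [-0.0007 -0.0013  0.0004] grip 0.225
t 15.15 tip in guide 3 [ -5.7   1.6 -50. ] F guide [-4.15 -0.25  6.07] tau [-0.01  1.16  0.  ] turn [-0.0006 -0.0012  0.0004] grip 0.222
```

The drag is now steady at about 7 N, so guide_3 is the sound one. I'll push the blade home.

```bash
python3 -m crank '[[0,0,2.5,0,0,0,1],[0,0,2.5,0,0,0,1],[0,0,2.5,0,0,0,1],[0,0,2.5,0,0,0,1],[0,0,2.5,0,0,0,1]]' >/dev/null; sh r1.sh 3
python3 -m crank '[[0,0,2,0,0,0,1],[0,0,2,0,0,0,1]]' >/dev/null; sh r1.sh 3
python3 -m crank '[[0,0,1.5,0,0,0,1]]' >/dev/null; sh r1.sh 3
python3 -m crank '[[0,0,1,0,0,0,1]]' >/dev/null; sh r1.sh 3
python3 -m crank '[[0,0,1,0,0,0,1]]' >/dev/null; sh r1.sh 3
```

```text
t 15.5667 tip in guide 3 [ -5.7   1.7 -62.6] F guide [-4.53 -0.2   6.8 ] tau [0.04 1.05 0.01] turn [-0.0007 -0.0013  0.0003] grip 0.221
t 15.7333 tip in guide 3 [ -5.7   1.6 -66.6] F guide [-3.67  0.43  7.76] tau [0.05 1.05 0.05] turn [-0.0006 -0.0013  0.0002] grip 0.224
t 15.8167 tip in guide 3 [ -5.8   1.7 -67.8] F guide [-10.22   0.51  34.53] tau [0.05 2.12 0.04] turn [-0.0011 -0.0016  0.0008] grip 0.224
t 15.9 tip in guide 3 [ -5.9   1.7 -67.8] F guide [-11.71   0.84  37.86] tau [ 0.06  2.34 -0.02] turn [-0.0022 -0.0022  0.002 ] grip 0.224
t 15.9833 tip in guide 3 [ -5.9   1.7 -67.8] F guide [-16.3    0.31  50.45] tau [0.16 2.95 0.02] turn [-0.0028 -0.0026  0.0028] grip 0.222
```

The blade stopped hard at a measured 67.8 mm, which fits the shoulder on the mouth given about 2 mm of calibration error. I'll relax the push and look.

```bash
python3 -m crank '[[0,0,-1.5,0,0,0,1],[0,0,0,0,0,0,1]]' ; sh r1.sh 3
python3 -c "
from g import *
s=cam('scene')
crop(s,230,200,350,320,5,'s7.png')"
```

```text
time_s: 16.15
tcp_pos: [611.1, -56.5, 134.8]
ee_rot: [1.812, 2.062, 0.552]
wrist_force: [-14.0, -1.7, 10.9]
grip_width: 0.223
t 16.15 tip in guide 3 [ -5.8   1.7 -67.7] F guide [-6.77  0.06 16.45] tau [0.03 1.54 0.02] turn [-0.0008 -0.0015  0.0006] grip 0.223
```

View pics/s7.png

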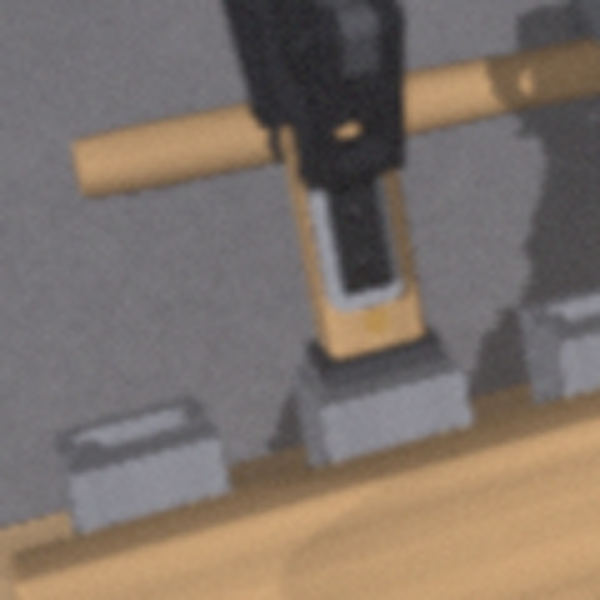

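Shoulder is on the mouth of guide_3, the third from the left, at about crop (370,370). I'll release and back straight off.

```bash
python3 -m crank '[[0,0,0,0,0,0,0.4],[0,0,0,0,0,0,0.1],[0,0,0,0,0,0,-0.2],[0,0,0,0,0,0,-0.3],[0,0,0,0,0,0,-0.3]]' ; python3 -m crank '[[0,0,-5,0,0,0,-0.3],[0,0,-15,0,0,0,-0.3],[0,0,-25,0,0,0,-0.3],[0,0,-30,0,0,0,-0.3],[0,0,-35,0,0,0,-0.3],[0,0,-30,0,0,0,-0.3],[0,0,-10,0,0,0,-0.3],[0,0,0,0,0,0,-0.3],[0,0,0,0,0,0,-0.3]]'
python3 -c "
from g import *
s=cam('scene');t=cam('top')
crop(s,230,160,450,320,3.5,'s8.png');cv2.imwrite('pics/t8.png',t['pixels'][:,:,::-1])"
```

```text
time_s: 16.62
tcp_pos: [612.7, -56.6, 134.5]
ee_rot: [1.811, 2.058, 0.554]
wrist_force: [0.5, -0.1, 0.4]
grip_width: 0.65
time_s: 17.37
tcp_pos: [537.8, -66.3, 264.2]
ee_rot: [1.811, 2.058, 0.554]
wrist_force: [0.0, 0.0, 0.8]
grip_width: 0.648
```

View pics/s8.png

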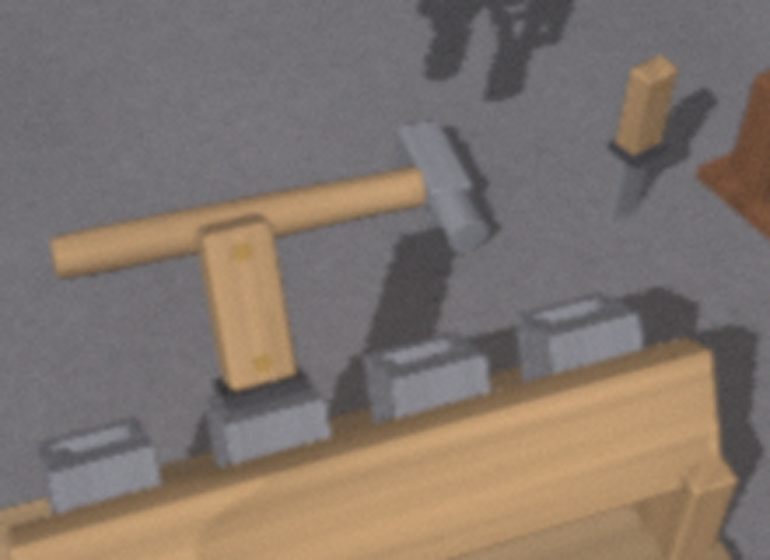

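View pics/t8.png

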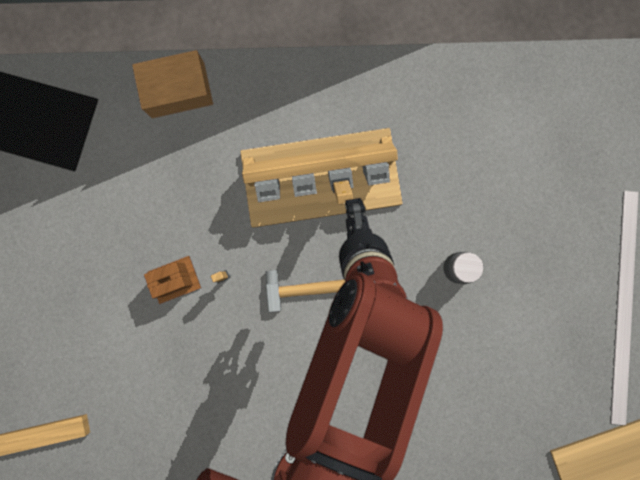

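The feeler stands in guide_3 with its shoulder on the mouth. The gripper is clear and the wrist force is zero. The jar at (464,267) and the hammer at (272,290) look unmoved.

```bash
python3 -c "
from workcell import order
print(order.hand_in())"
```

```text
the job is handed in; nothing more can be done
None
```

I left the feeler in guide_3, pushed home and released, and handed the job in at about 17.5 s of the 61 s. No verdict is reported.

- **Guides 1 and 2:** both were slack, with no measurable drag down to 57 mm and 48 mm.
- **Guide_3:** drag came on at the ramp at about 37 mm and rose to roughly 11–12 N. It then held at about 7 N, and the blade stopped hard against the shoulder.
- **Guide_4:** I did not try it. By elimination it is the stuck one.

**Last checks:** the camera shows the shoulder seated on guide_3's mouth with the feeler standing in line. The gripper had backed off 150 mm, and the wrist force was under 1 N. The hammer and jar looked to be where they started.

**Disagreements:**
- The two cameras differed by about 3–4 mm on the rail's position.
- Feeling for the near wall in guide_1 put the guide's centre about 2.4 mm closer to the robot than my estimate.
- My depth reading at the hard stop was 67.8 mm, against the expected 70 mm. I put that down to calibration, since the shoulder could be seen resting on the mouth.

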